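# Gather the caster wheels in the corner of their tray

## Robot

A 6-joint arm with a two-finger parallel gripper is mounted at the origin on the work surface. World frame = base frame: x ahead of the robot, y to its left, z up, the work surface at z = 0. Lengths are in m, angles in rad, forces in N, time in s.
With the tool pointing down it reaches from about 0.25 to 0.8 m from the base axis. Payload 8.5 kg.
Tool frame: the origin (TCP) lies between the finger pads; the fingertips stand 19 mm ahead of it and the grasp point (between the pads) is the TCP; z points along the fingers, y is the line along which they close (so a half turn about z gives the same grasp; the last joint's range is limited). The gripper opens to 85 mm and grips with 20 to 120 N. Pads are 22 mm wide; open, the fingers measure 114 mm over their backs; the gripper's body (76 mm by 85 mm) begins 54 mm behind the grasp point. The pads swing forward as they close: fully open they stand 13 mm farther back than shut.
Start: joints at [1.343, 0.238, -0.013, 1.319, 0, 1.571], TCP at [0.119, 0.511, 0.25] pointing down, gripper open.
Joint ranges: [-2.66, 2.66], [-1.03, 1.9], [-1.14, 1.46], [-1.82, 2.27], [-1.45, 1.34], [-3.14, 3.14]. Speed limits (rad/s): [2.22, 2.22, 2.79, 3.14, 3.14, 3.14].

## Interface

Orientations are given as a 3x3 rotation matrix whose columns are the frame's x, y, z axes.
In Python, from bench import ctrl gives the robot as it stands. Calls block until the motion is done:
- ctrl.goto(position, orientation): joint-space move of the TCP to a pose.
- ctrl.move_linear(position, vel=0.15, ori=None, contact_N=None): straight line of the TCP; ori=None keeps the orientation; vel is the mean speed in m/s. With contact_N (N) it stops when the force on the tool has changed by that much, and returns True; else False.
- ctrl.set_joints(angles): joint-space move.
- ctrl.gripper_to(opening, grasp_force=None): finger opening in m; grasp_force is the grip in N (None keeps the last); returns when the fingers have stopped.
- ctrl.pause(seconds).
- ctrl.ik(position, orientation): joint angles nearest the present ones, or None.
- ctrl.grab_frame(name): name is "side" or "top" or "wrist"; returns a dict with "image" (384x512x3 uint8, blue, green, red), "depth" (384x512 float32, m along the optical axis (not along the pixel's ray), 0 where there is no reading), "camera_matrix" (3x3 intrinsics, pixels), "D" ([k1, k2, p1, p2, k3] as OpenCV has them; the pictures are not rectified), "extrinsics" (4x4, takes a point from world to camera coordinates). Camera axes: x right, y up, looking along -z (the intrinsics and any distortion apply to the point x, -y, -z); pixel columns grow to the right and rows downward; lengths in m; the calibration is good to about 2 mm. A picture is of the moment at which its call begins.
A pose or a line that the arm cannot do raises ctrl.IKError and nothing moves.
- ctrl.close_job(): hands the job in; it is judged then, once.
Readings, each from a call of its own:
- ctrl.get_time_s(): time.
- ctrl.get_joint_positions(): joint angles.
- ctrl.get_joint_vel(): joint speeds.
- ctrl.get_effort(): joint torques, N m.
- ctrl.get_position(): TCP position.
- ctrl.get_orientation(): TCP orientation.
- ctrl.get_ft_force(): force on the tool from outside, world axes, zero at the start.
- ctrl.get_moment(): the same for the moment, N m.
- ctrl.get_opening(): finger opening in m.
- ctrl.get_grasp_force(): force on a finger pad.
Only numpy, scipy, OpenCV 4.12 (cv2) and the standard library are available. Lean on these libraries where they do the work, as an engineer would, in place of code of your own. Each camera call takes 0.05 s, during which the arm holds its last target. There are 200 camera calls.

## Task

Take the tray with the three loose caster wheels by its upright wooden tab, lift it clear of the bench about level, then tip it so that all the wheels slide down into the corner opposite the tab, without touching the wheels. Finish while still holding it there: steady, clearly tilted (some 20 to 40 degrees), every part of it a good 5 cm above the bench, nothing else carrying it and no wheel spilled. Leave the tray with the steel forks and everything else on the bench alone.

Things in the scene. Friction and masses are not known exactly. Their poses are not given: they have to be found in the camera images.
- tray_tab (a point): middle of the upright wooden grip tab in one corner of the tray that holds the three wheels. Tab 14 mm thick (tray's x), 40 mm wide (y), square across the diagonal; top 88 mm above the tray's underside, 53 mm above the rim. This point: 64 mm above the underside, 24 mm below the tab's top, 75 mm from the tray's centre along its x. Axes as tray; x is within 0.6 rad of straight away from the robot
- tray_corner (a point): inside of the corner diagonally opposite the tab of the same tray, 6 mm above the tray's inner floor (11 mm above the underside), 181 mm from the tab's middle along the tray's -x and 53 mm below it; same axes
- tray_foot (a point): underside of the tray at the outer corner opposite the tab: 187 mm from the tab's middle along the tray's -x and 64 mm below it; it is the lowest point once the tray is tilted towards that corner
- tray: waxed light plywood tray holding the wheels, square, 160 mm outside, 150 mm inside, floor 5 mm, walls 5 mm thick and 35 mm high, about 180 g; origin at the centre of its underside, x along the diagonal towards the tab, z up
- tray2_tab (a point): tab of the second tray, made exactly alike, which holds two steel caster forks instead of wheels; to be left alone
- tray2: the second tray; origin at the centre of its underside
- wheel1_center (a point): centre of loose nylon caster wheel 1 of 3, a dark disc 28 mm across and 12 mm thick, about 12 g, lying flat in the tray in its half near the tab; friction on the tray about 0.2: it starts to slide at about 10 to 14 degrees of tilt and along a wall needs up to about 25 degrees (0.45 rad)
- wheel2_center (a point): centre of loose nylon caster wheel 2 of 3, a dark disc 28 mm across and 12 mm thick, about 12 g, lying flat in the tray in its half near the tab; friction on the tray about 0.2: it starts to slide at about 10 to 14 degrees of tilt and along a wall needs up to about 25 degrees (0.45 rad)
- wheel3_center (a point): centre of loose nylon caster wheel 3 of 3, a dark disc 28 mm across and 12 mm thick, about 12 g, lying flat in the tray in its half near the tab; friction on the tray about 0.2: it starts to slide at about 10 to 14 degrees of tilt and along a wall needs up to about 25 degrees (0.45 rad)
- screwdriver: screwdriver 200 mm long with a wooden handle, lying between the trays; a bystander, origin at its underside or middle
- tape: roll of paper tape, 66 mm across, 24 mm high, between the trays; a bystander, origin at its underside or middle
- glue: white glue bottle 150 mm high, beyond the trays; a bystander, origin at its underside or middle
- mallet: rubber mallet 260 mm long, lying beyond the trays; a bystander, origin at its underside or middle
- sander: cork sanding block 110 x 65 x 30 mm, far left of the trays; a bystander, origin at its underside or middle
- wrench: steel wrench 180 mm long, right of the trays; a bystander, origin at its underside or middle
- offcut: wooden offcut 160 x 70 x 22 mm, left of the trays; a bystander, origin at its underside or middle
There are look-alikes about, which are no part of the job. What is shaped like the tray but green or purple is not meant.

How it is judged:
On the way, in this order (a step that is already met when the one before it is completed fails the run):
1. the tray is held clear of the bench, about level (within 0.25 rad) (height (world z) of tray_foot above 0.03 m and contact force between the fingers and tray above 2 N and angle between tray's own z axis and vertical below 0.25 rad), for 0.2 s.
2. the held tray is tilted by more than 0.28 rad (height (world z) of tray_foot above 0.03 m and contact force between the fingers and tray above 2 N and angle between tray's own z axis and vertical above 0.28 rad), for 0.2 s.
At the end, for the whole second after the job is handed in: The fingers hold the tray (over 2 N), its corner opposite the tab over 30 mm above the bench, tilted 0.28 to 0.85 rad, steady (under 20 mm/s, 0.1 rad/s), leaning on nothing (under 0.3 N); all three wheel centres lie within 80 mm of the inside of that corner, at rest (under 30 mm/s) (all of step 2 and angle between tray's own z axis and vertical below 0.85 rad and linear speed of tray below 0.02 m/s and angular speed of tray below 0.1 rad/s and distance between each of wheel1_center, wheel2_center, wheel3_center and tray_corner below 0.08 m and linear speed of each of wheel1, wheel2, wheel3 below 0.03 m/s and contact force between tray and screwdriver below 0.3 N and contact force between tray and tape below 0.3 N and contact force between tray and glue below 0.3 N and contact force between tray and mallet below 0.3 N and contact force between tray and sander below 0.3 N and contact force between tray and wrench below 0.3 N and contact force between tray and offcut below 0.3 N and contact force between tray and tray2 below 0.3 N); the arm keeps its last pose, push and grip.
It fails at once if a wheel leaves the tray (distance between any of wheel1_center, wheel2_center, wheel3_center and tray above 0.14 m or z of any of wheel1_center, wheel2_center, wheel3_center in the frame of tray above 0.05 m).
It fails at once if the fingers touch a wheel (contact force between the fingers and wheel1 above 0.5 N or contact force between the fingers and wheel2 above 0.5 N or contact force between the fingers and wheel3 above 0.5 N).
It fails at once if the other tray is moved by more than 25 mm (distance of tray2 from where it was at the start of the episode above 0.025 m).
It fails at once if a bystander is moved by more than 40 mm (distance of any of screwdriver, tape, glue, mallet, sander, wrench, offcut from where it was at the start of the episode above 0.04 m).
It also fails if it takes over 40 s, if anything falls off the work surface, if the arm or the gripper's body presses on something with over 40 N, if the wrist force passes 120 N, or if a joint passes its speed limit or range.

## Working session

There is one attempt and no reset: what is moved stays moved. The work goes in short steps, each a Python script; the robot and the scene stay as the last script left them, time stands still between calls to the robot, and variables do not carry over. Pictures are saved under pics/ and viewed, at most 10 in all, crops included, and the job is handed in when it is done.

```bash
mkdir -p pics; cat > h.py <<'E'
import numpy as np, cv2
from bench import ctrl
def cloud(f):
    K,D,E=f["camera_matrix"],np.array(f["D"],float),np.array(f["extrinsics"])
    h,w=f["depth"].shape
    u,v=np.meshgrid(np.arange(w),np.arange(h))
    p=cv2.undistortPoints(np.stack([u,v],-1).reshape(-1,1,2).astype(np.float64),np.array(K),D).reshape(h,w,2)
    d=f["depth"].astype(float)
    c=np.stack([p[...,0]*d,-p[...,1]*d,-d],-1)
    R,t=E[:3,:3],E[:3,3]
    P=(c-t)@R
    P[d==0]=np.nan
    return P
E
python3 - <<'E'
from h import *
import pickle
fs={n:ctrl.grab_frame(n) for n in("top","side")}
pickle.dump(fs,open("f0.pkl","wb"))
for n,f in fs.items():
    cv2.imwrite(f"pics/{n}0.png",f["image"]); E=np.array(f["extrinsics"]); print(n,-E[:3,:3].T@E[:3,3],(f["depth"]==0).mean())
E
```

```text
top [ 0.28226252 -0.08910953  1.71040327] 0.0037434895833333335
side [ 0.27998238 -0.97507466  1.08872931] 0.004023234049479167
```

View pics/top0.png

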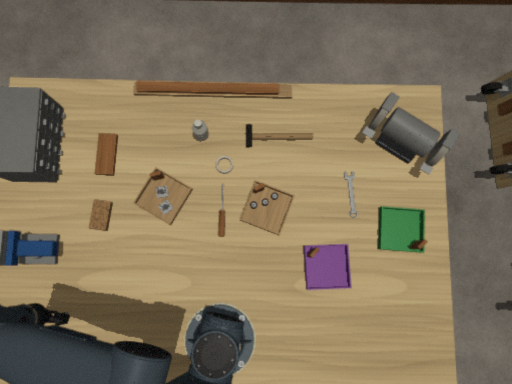

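View pics/side0.png

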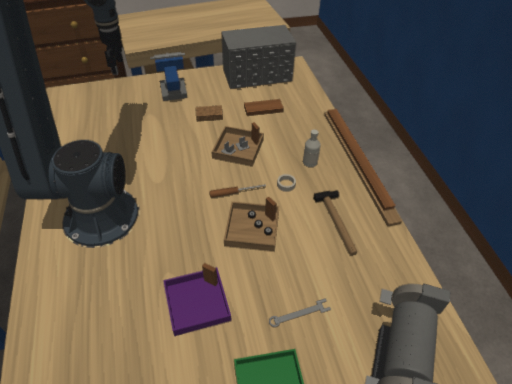

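The top view shows the wheel tray centred near (267,207), its tab near (258,187). The fork tray is at (164,196), and the side view agrees. Next I measure from depth.

```bash
python3 - <<'E'
from h import *
import pickle
fs=pickle.load(open("f0.pkl","rb"))
for n,(a,b,c,d) in {"top":(235,300,175,240),"side":(218,288,190,255)}.items():
    P=cloud(fs[n])[c:d,a:b].reshape(-1,3); P=P[~np.isnan(P[:,0])]
    t=P[P[:,2]>.05]; r=P[(P[:,2]>.028)&(P[:,2]<.042)]
    print(n,"bench z",np.median(P[np.abs(P[:,2])<.004][:,2]),"tab",len(t),t.mean(0),t.min(0),t.max(0))
    rc=cv2.minAreaRect(r[:,:2].astype(np.float32)*1000); print(rc,cv2.boxPoints(rc).tolist())
    if n=="top": print(P[(P[:,2]>.012)&(P[:,2]<.022)].shape)
E
```

```text
top bench z 0.0008303503679880085 tab 61 [ 0.54910739 -0.13643242  0.08230279] [ 0.537994   -0.15670955  0.05172333] [ 0.5643466  -0.11683121  0.09646191]
((483.28924560546875, -168.4452667236328), (159.90687561035156, 161.40931701660156), 69.70539093017578) [[379.86297607421875, -215.443115234375], [531.2522583007812, -271.4275207519531], [586.7155151367188, -121.44741821289062], [435.32623291015625, -65.4630126953125]]
(241, 3)
side bench z 0.0002754445192100289 tab 116 [ 0.54793142 -0.14047274  0.07482744] [ 0.53575255 -0.15740589  0.05029868] [ 0.56360308 -0.1154056   0.09318256]
((466.2739562988281, -135.14312744140625), (213.87872314453125, 209.93487548828125), 69.74911499023438) [[330.7799072265625, -199.13958740234375], [527.7378540039062, -271.8046875], [601.7680053710938, -71.14666748046875], [404.81005859375, 1.5184326171875]]
```

```bash
cat >> h.py <<'E'
from scipy.spatial.transform import Rotation as Ro
def ori(yaw,tilt=0,s=1):
    # tool z down, tool y = s * tray x, then lean towards tray -x corner
    x=np.array([np.cos(yaw),np.sin(yaw),0]); z=np.array([0,0,-1.]); y=s*x
    ty=np.cross([0,0,1.],x)
    return Ro.from_rotvec(-tilt*ty).as_matrix()@np.column_stack([np.cross(y,z),y,z])
E
python3 - <<'E'
from h import *
import pickle
for s in(1,-1):
    for p,t in(([.55,-.137,.17],0),([.55,-.137,.063],0),([.53,-.146,.25],0),([.53,-.146,.3],.6)):
        q=ctrl.ik(p,ori(.427,t,s)); print(s,t,None if q is None else np.round(q,2))
s=1 if True else -1
best=min((1,-1),key=lambda s:abs(ctrl.ik([.53,-.146,.3],ori(.427,.6,s))[5]) if ctrl.ik([.53,-.146,.3],ori(.427,.6,s)) is not None else 9)
print(best); open("s","w").write(str(best))
ctrl.gripper_to(.085,80)
ctrl.goto([.55,-.137,.20],ori(.427,0,best))
f=ctrl.grab_frame("wrist"); pickle.dump(f,open("w1.pkl","wb")); cv2.imwrite("pics/w1.png",f["image"])
print(ctrl.get_time_s(),ctrl.get_position())
P=cloud(f).reshape(-1,3);P=P[~np.isnan(P[:,0])]
P=P[np.linalg.norm(P[:,:2]-[.483,-.168],axis=1)<.14]
t=P[(P[:,2]>.055)&(P[:,2]<.1)]; print(len(t), t.mean(0) if len(t) else 0)
if len(t): rc=cv2.minAreaRect(t[:,:2].astype(np.float32)*1000);print(rc)
E
```

```text
1 0 [-0.24  0.35 -0.07  1.16  0.    0.9 ]
1 0 [-0.24  0.43 -0.23  0.9   0.    0.9 ]
1 0 [-0.27  0.28  0.04  1.33  0.    0.87]
1 0.6 [-0.51  0.   -0.32  0.86  0.47  0.73]
-1 0 [-0.24  0.35 -0.07  1.16  0.   -2.24]
-1 0 [-0.24  0.43 -0.23  0.9   0.   -2.24]
-1 0 [-0.27  0.28  0.04  1.33  0.   -2.27]
-1 0.6 [-0.51  0.   -0.32  0.86  0.47 -2.41]
1
3.1167 [ 0.55019254 -0.1362207   0.2000822 ]
808 [ 0.54866625 -0.13180709  0.08622376]
((549.91650390625, -133.92648315429688), (13.777681350708008, 39.5030403137207), 24.54541778564453)
```

View pics/w1.png

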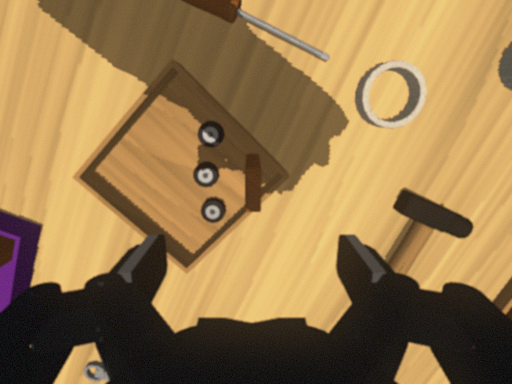

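The wrist view shows the tab at about (253,183), square to the fingers, with the wheels at (210,133), (206,174) and (213,210), all clear of it. Depth puts the tab at (0.550, -0.135) with a yaw of 0.428 rad. Next: descend, grip and lift level.

```bash
python3 - <<'E'
from h import *
ctrl.move_linear([.55,-.135,.11],vel=.12)
print(ctrl.move_linear([.55,-.135,.063],vel=.05,contact_N=6),ctrl.get_position())
print(ctrl.gripper_to(.0,80),ctrl.get_opening(),ctrl.get_grasp_force())
ctrl.move_linear([.55,-.135,.10],vel=.03)
ctrl.move_linear([.54,-.139,.22],vel=.06)
ctrl.pause(.3)
f=ctrl.grab_frame("side"); cv2.imwrite("pics/s2.png",cv2.resize(f["image"][120:300,150:390],None,fx=2.5,fy=2.5))
print(ctrl.get_time_s(),ctrl.get_position(),ctrl.get_opening(),ctrl.get_grasp_force(),ctrl.get_ft_force(),ctrl.get_moment())
E
```

```text
False [ 0.55024025 -0.13504992  0.06330871]
False 0.012968084990561651 78.58555912971497
9.65 [ 0.53999035 -0.13897793  0.21995088] 0.013042093272616198 77.85407066345215 [-0.36333916  0.1070424  -2.51284247] [ 0.03597958 -0.17102651 -0.03563184]
```

View pics/s2.png

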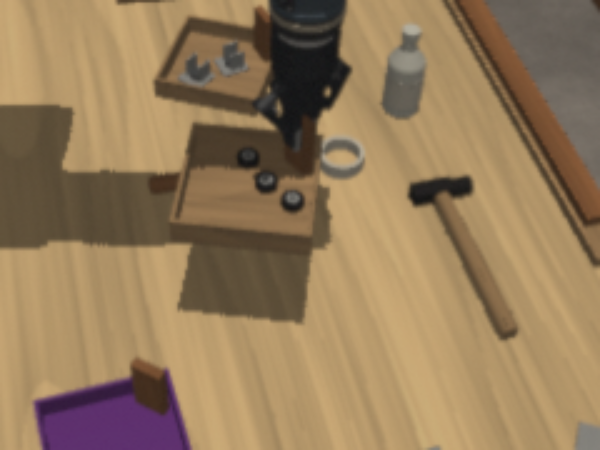

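The tray is held level in the air at (250,185) in the crop, with the wheels still near the tab. Next I tip it slowly.

```bash
python3 - <<'E'
from h import *
for z,t in((.25,.2),(.275,.4),(.30,.6)):
    ctrl.move_linear([.54,-.139,z],vel=.022,ori=ori(.428,t,1))
ctrl.pause(1)
f=ctrl.grab_frame("side"); cv2.imwrite("pics/s3.png",cv2.resize(f["image"][100:280,150:390],None,fx=2.5,fy=2.5))
P=cloud(f).reshape(-1,3);P=P[~np.isnan(P[:,0])]
# tray region height, in top view
x=np.array([np.cos(.428),np.sin(.428)]); d=(P[:,:2]-[.54,-.139])@x; l=(P[:,:2]-[.54,-.139])@[-x[1],x[0]]
m=(d<-.03)&(d>-.25)&(abs(l)<.1)&(P[:,2]>.02)&(P[:,2]<.3); print("lowest",np.percentile(P[m][:,2],[0,1,5,50]))
print(ctrl.get_time_s(),ctrl.get_position(),ctrl.get_grasp_force(),ctrl.get_ft_force(),ctrl.get_moment())
E
```

```text
lowest [0.03303137 0.15809788 0.16927001 0.19286587]
14.7833 [ 0.54000588 -0.13900282  0.30000926] 78.30196380615234 [ 0.34275101 -0.35854618 -3.42189611] [-0.28103185  0.5756745  -0.02818146]
```

View pics/s3.png

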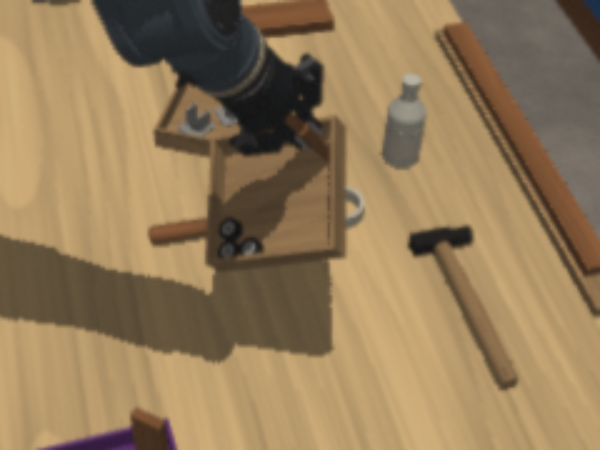

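All three wheels sit in the corner opposite the tab, at about (235,240), and the low edge is roughly 0.14 m above the bench. I'm handing it in.

```bash
python3 -c "
from h import *
print(np.abs(ctrl.get_joint_vel()).max(),ctrl.close_job())"
```

```text
the job is handed in; nothing more can be done
0.0010947857610813685 None
```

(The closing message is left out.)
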